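Wind the laundry sink's cover open

TASK

Fit the loose crank fully down onto the square shaft of the cover winder and wind it clockwise, seen from above, until the slatted sink cover is fully open and comes to its stop. Move the cover only by the crank, never by hand; leave the crank seated on the shaft, let go of it, and leave everything else on the counter where it is.

Things in the scene. Friction and masses are not known exactly. Their poses are not given: they have to be found in the camera images.
- crank: Loose dark steel crank lying flat on the counter, 119 mm long in all, 0.35 to 0.6 kg. Origin: centre of the hub's underside, z up. Hub 46 x 46 x 36 mm high; a flat arm 18 mm wide and 14 mm high runs from it along +x to x = 96 mm, its underside level with the hub's; an upright knob near the arm's end (see knob_mid), a grip block on the hub (see crank_grip).
- crank_grip (a point): Point on the hub's axis 60 mm above the crank's underside, in the steel grip block that stands on the hub: 36 mm along the crank's x, 18 mm across (y), from 36 to 82 mm above the underside. Its flat sides let the crank be held without turning in the fingers.
- crank_socket (a point): The crank's origin: centre of the mouth of the blind square socket in the hub's underside, 25 x 25 mm (chamfered mouth), 31 mm deep, its sides along the crank's x and y. It fits the 22 mm shaft only when turned to within about 7 degrees of its flats, in any of four ways.
- knob_mid (a point): Point on the axis of the crank's knob, 52 mm above the crank's underside, 80 mm from the hub's axis along the crank's +x. The knob is round, upright, wooden, 25 mm across, from 20 to 82 mm above the underside, and spins freely on its pin.
- shaft_seat (a point): Fixed point on the winder, on the shaft's upright axis, 72 mm above the counter: top of the round steel collar (46 mm across) on which the hub rests when fully home. From here the square steel shaft, 22 x 22 mm, stands up 27 mm.
- shaft_tip (a point): Fixed point at the centre of the square shaft's end, 99 mm above the counter. The angle of the shaft's flats differs every time and is not given (this point's yaw is the gearbox's): see or feel for it. The shaft stays put under a light touch (5 N or so); it turns clockwise, seen from above, with about 0.3 N m at the crank and stops hard when the cover is fully open.
- winder: Grey gearbox bolted to the counter, 100 x 100 mm, 60 mm high, on a steel foot 130 (x) x 110 (y) mm; origin at the centre of its underside, below the shaft. Its yaw says nothing of the shaft's.
- cover (a joint): How far the grey slatted cover (188 x 268 mm, its top 69 mm above the counter) of the white sink beyond the winder is open, in m: 0 shut, 0.27 fully open against the stop. It slides to +y (the robot's left), about 112 mm for each full turn of the shaft clockwise; it starts between 0 and 0.054. The gear holds it where it is left. A tap 200 mm high stands behind the sink.
- powder_box: Closed brown cardboard box, 130 x 75 x 100 mm high; origin at the centre of its underside. Bystander.
- bowl: White ceramic bowl, 104 mm across, 50 mm high; origin at the centre of its underside. Bystander.
- scrub_brush: Hand brush about 200 mm long lying on the counter; handle towards its -x. Bystander.
- mug: Mug, 80 mm across, 90 mm high, handle at its +y; origin at the centre of its underside. Bystander.
- soap_dish: White dish 100 x 65 mm with a bar of soap, 34 mm high in all; origin at the centre of its underside. Bystander.
- detergent: Upright white bottle, 80 mm across, 220 mm high; origin at the centre of its underside. Bystander.
- peg_tub: Open grey tub, 160 x 110 x 70 mm high; origin at the centre of its underside. Bystander.
There are look-alikes about, which are no part of the job. Leave any red or yellow look-alike of the winder alone. Leave any blue look-alike of the crank alone.

How it is judged:
By the outcome, as a careful person would: the job done as asked, in the order asked, and still so for the second after the job is handed in, with the robot touching nothing.
It also fails if it takes over 72 s, if anything falls off the work surface, if the arm or the gripper's body presses on something with over 40 N, if the wrist force passes 120 N, or if a joint passes its speed limit or range.

ROBOT

A 6-joint arm with a two-finger parallel gripper is mounted at the origin on the work surface. World frame = base frame: x ahead of the robot, y to its left, z up, the work surface at z = 0. Lengths are in m, angles in rad, forces in N, time in s.
With the tool pointing down it reaches from about 0.3 to 0.85 m from the base axis. Payload 4.2 kg.
Tool frame: the origin (TCP) lies on the mounting face of the last link; the fingertips stand 191 mm ahead of it and the grasp point (between the pads) lies 172 mm ahead of it (r.tip_reach is the distance from the TCP to the fingertips, in m); z points along the fingers, y is the line along which they close (so a half turn about z gives the same grasp; the last joint's range is limited). The gripper opens to 91 mm and grips with 3 to 60 N. Pads are 32 mm wide; open, the fingers measure 118 mm over their backs; the gripper's body (76 mm by 178 mm) begins 60 mm behind the grasp point.
Start: joints at [-1.241, 0.32, 1.565, -0, 1.257, -0.02], TCP at [0.197, -0.54, 0.405] pointing down, gripper open.
Joint ranges: [-3.11, 3.11], [-0.84, 2.01], [0.21, 2.61], [-1.34, 4.49], [0.05, 2.63], [-2.56, 2.56]. Speed limits (rad/s): [2.57, 2.57, 3.14, 3.14, 3.14, 3.14].

INTERFACE

Orientations are given as a unit quaternion [w, x, y, z].
In Python, from plant import r, imaging, workorder, nets gives the robot as it stands.
- The arm moves only by the tool send_rows, never from a script. Its argument "motion" is a list of rows, each a list of 7 numbers: the shift along the tool's x, y, z as a fraction of full scale, then the turn, a rotation vector about the tool's x, y, z as a fraction of full scale, then the closure, from -1 (fully open) to 1 (shut). A call has 1 to 5 rows; each row is the pose to reach, as a shift and turn from the pose commanded when the call began, along the tool's axes at that moment; what a row does not reach only later rows make up. Full scale, the value 1, is 15 cm for a shift and 90 degrees for a turn. A row lasts 1/12 s, in which the tool goes at most 41.7 mm and 7.16 degrees, less where a joint would pass 70% of its speed; a pose out of reach is approached as far as the arm can. A call with a number of a shift or a turn outside -1 to 1 is refused whole. A call with a gripper value outside its range is refused whole. The fingers move at their own pace and stop on an object; "newtons" is the grip in N (left out, the last holds). Time passes only in rows, so rows that repeat a pose let the fingers close. It gives the time, the measured TCP pose, the force, the opening and the grip force at its end, in the units of the state.
- r.observe(): the state, without advancing time (a new reading comes with each control period).
- imaging.capture(name): name is "scene" or "top" or "wrist"; returns (picture, depth): 384x512x3 uint8, blue, green, red; 384x512 float32, m along the optical axis (not along the pixel's ray), 0 where there is no reading.
- imaging.calibration(name): a dict with "fx", "fy", "cx", "cy" (pixels), "eye" and "rotation" of the camera in the world; the wrist camera has in their place "mount" (4x4, takes a point from camera to tool coordinates, whose origin is the TCP and whose axes are the flange's). Camera axes: x right, y up, looking along -z (the intrinsics and any distortion apply to the point x, -y, -z); pixel columns grow to the right and rows downward; lengths in m; the calibration is good to about 2 mm. A picture is of the moment at which its call begins: read the wrist's pose just before it. calibration takes no time and is no camera call.
- workorder.finish_job(): hands the job in; it is judged then, once.
Trained networks look in the newest picture that a camera, given by its name, has taken for a name from the list of things; names that differ only in an ending like _2 or _b are one class to them, and where a whole thing is asked for, a point or a joint stands for the part that bears it (a point fixed in the world has none). Each returns a list of dicts, best first, with "score" (0 to 1); they miss things now and then, are a little off and sometimes report something else, mostly with a low value. They report only what shows in the picture. A call takes as long as a camera call. They do not tell look-alikes from the thing itself.
- nets.find_in(query, camera): "xyz" ([x, y, z] in m, in world coordinates, good to about 4 mm: the middle of the surface that is visible of it).
- nets.trace(query, camera): "region" (384x512 bool, what is visible of it).
- nets.mark_of(query, camera): "xyz" ([x, y, z] in m, in world coordinates, good to about 4 mm: a listed point, or the origin of a listed thing).
The state is a dict: "t": time; "joint_positions": joint angles; "qd": joint speeds; "effort": joint torques, N m; "eef_pos": TCP position; "ee_rot": TCP orientation; "ft_force": force on the tool from outside, world axes, zero at the start; "moment": the same for the moment, N m; "width": finger opening in m; "grip_force": force on a finger pad.
Only numpy, scipy, OpenCV 4.12 (cv2) and the standard library are available. Lean on these libraries where they do the work, as an engineer would, in place of code of your own. Each camera call takes 0.05 s, during which the arm holds its last target. There are 200 camera calls.

## Working session

There is one attempt and no reset: what is moved stays moved. The work goes in short steps, Python scripts to look and compute and a tool call to move; the robot and the scene stay as the last step left them, time stands still between calls to the robot, and variables do not carry over. Pictures are saved under pics/ and viewed, at most 10 in all, crops included, and the job is handed in when it is done.

Besides the shell and the picture viewer there is one more tool, called after "Emit:" as name(argument=value, ...) on one line, values as JSON. send_rows: Moves the arm, as the interface text tells. Shift numbers are shares of 15 cm and turn numbers shares of 90 degrees, none past 1 either way. Its arguments: {"type":"object","properties":{"motion":{"type":"array","items":{"type":"array","items":{"type":"number"}}},"newtons":{"type":"number"}},"required":["motion"]}

```bash
mkdir -p pics; ls
python3 - <<'E'
from plant import r, imaging, workorder, nets
import cv2,numpy as np
s=r.observe();print(s['t'],s['eef_pos'],s['ee_rot'],s['width'],s['ft_force'])
a,da=imaging.capture('scene');b,db=imaging.capture('top')
cv2.imwrite('pics/s.png',a);cv2.imwrite('pics/t.png',b)
np.savez('first.npz',a=a,da=da,b=b,db=db)
for n in['top','scene']:
  print(n,{k:np.round(v,4).tolist() if not isinstance(v,(str,type(None))) else v for k,v in imaging.calibration(n).items()})
for q in['crank','crank_grip','knob_mid','winder','shaft_tip']:
  for c in['top']:
    print(q,c,[(np.round(d['xyz'],3).tolist(),round(d['score'],2)) for d in nets.mark_of(q,c)])
print(r.observe()['t'])
E
```

```text
pics
0.0 [ 0.19701306 -0.54001977  0.40392122] [-8.60363888e-04  9.84741683e-01  1.74020296e-01 -1.21060927e-04] 0.09141161923126909 [-1.13468894 -0.22284506 -0.19301961]
top {'fx': 385.0735, 'fy': 385.0735, 'cx': 257.2127, 'cy': 191.5637, 'eye': [0.2858, 0.0063, 1.4794], 'rotation': [0.7109, 0.0577, -0.0691, -0.6975]}
scene {'fx': 348.4532, 'fy': 348.4532, 'cx': 256.9013, 'cy': 190.1077, 'eye': [0.9789, -0.8251, 0.7272], 'rotation': [0.8578, 0.4511, 0.12, 0.215]}
crank top [([0.494, -0.288, 0.0], 0.81), ([0.39, -0.526, -0.003], 0.76), ([0.682, -0.372, 0.0], 0.6)]
crank_grip top [([0.494, -0.285, 0.058], 0.61), ([0.384, -0.519, 0.058], 0.59)]
knob_mid top [([0.409, -0.449, 0.052], 0.55), ([0.449, -0.217, 0.052], 0.5), ([0.372, 0.115, 0.002], 0.29)]
winder top [([0.562, 0.053, -0.0], 0.92), ([0.261, 0.299, -0.001], 0.92), ([0.291, -0.333, 0.002], 0.76)]
shaft_tip top [([0.29, -0.331, 0.101], 0.86), ([0.567, 0.053, 0.105], 0.79), ([0.265, 0.306, 0.1], 0.73), ([0.564, -0.5, -0.002], 0.36)]
0.35
```

View pics/t.png

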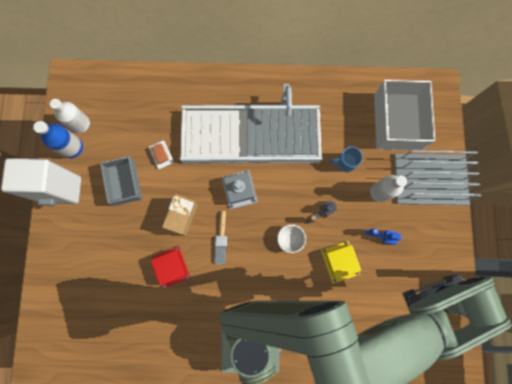

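View pics/s.png

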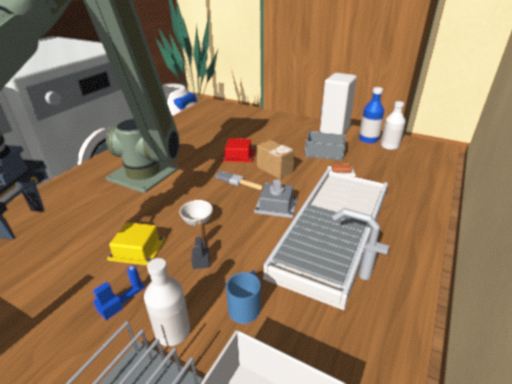

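The picture `t.png` shows three winder-like things: grey at (239,189), red at (170,267), yellow at (342,262). It shows two cranks: dark at (322,211) and blue at (384,237). The grey winder and the dark crank fit the description. I'll confirm both in one crop.

```bash
cat > h.py <<'E'
from plant import r, imaging, workorder, nets
import cv2,numpy as np
from scipy.spatial.transform import Rotation as R
q2=lambda q:R.from_quat([q[1],q[2],q[3],q[0]])
def pose():
    s=r.observe();return np.array(s['eef_pos']),q2(s['ee_rot'])
def shift(target,p=None,Rt=None):
    "world TCP target -> tool-axis shift in full-scale units"
    if p is None:p,Rt=pose()
    return np.round(Rt.inv().apply(np.array(target)-p)/0.15,3)
def cloud(name,d,mask,p=None,Rt=None):
    c=imaging.calibration(name);v,u=np.nonzero(mask&(d>0));z=d[v,u]
    P=np.c_[(u-c['cx'])/c['fx']*z,-(v-c['cy'])/c['fy']*z,-z]
    if name=='wrist':
        M=np.array(c['mount']);return Rt.apply(P@M[:3,:3].T+M[:3,3])+p
    return q2(c['rotation']).apply(P)+c['eye']
E
python3 - <<'E'
from h import *
f=np.load('first.npz');b=f['b']
c1=cv2.resize(b[150:270,205:405],(800,480),interpolation=cv2.INTER_CUBIC)
cv2.imwrite('pics/c1.png',c1)
c=imaging.calibration('wrist');print({k:np.round(v,4).tolist() for k,v in c.items()})
p,Rt=pose();print(Rt.as_matrix().round(3))
m=np.zeros((384,512),bool);m[80:130,270:300]=1
P=cloud('top',f['db'],m);P=P[P[:,2]>.1];print('tap',P.min(0),P.max(0))
E
```

```text
{'fx': 332.196, 'fy': 332.196, 'cx': 249.7093, 'cy': 195.0756, 'mount': [[-0.0014, 0.9682, 0.25, 0.0694], [1.0, 0.0016, -0.0007, -0.0004], [-0.001, 0.25, -0.9682, 0.0193], [0.0, 0.0, 0.0, 1.0]]}
[[ 0.939  0.343 -0.   ]
 [ 0.343 -0.939  0.   ]
 [ 0.    -0.    -1.   ]]
tap [ 0.80454784 -0.1289158   0.10014652] [ 0.95354933 -0.10586576  0.20275267]
```

View pics/c1.png

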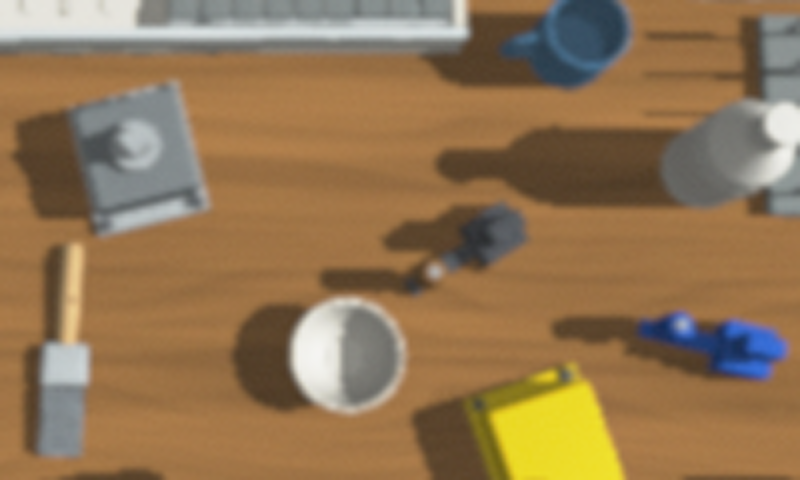

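The crop confirms it: the grey winder is at crop (135,150), and the dark crank has its hub at (490,235) and knob at (435,270). The blue and yellow ones are look-alikes. I'll move above the dark crank.

```bash
cat >> h.py <<'E'
def plan(target,yaw,p=None,ty=None,n=None):
    """calls (shift xyz, turn z in full scale) to TCP target with tool y at world yaw (deg), tool down; also squares up tilt on measured pose"""
    if p is None:
        p,Rt=pose();y=Rt.as_matrix()[:,1];ty=np.degrees(np.arctan2(y[1],y[0]))
        print('now',p.round(4),'tooly',round(ty,2),'tilt',Rt.as_matrix()[2].round(4))
    target=np.array(target);d=target-p;dy=(yaw-ty+180)%360-180
    n=n or int(max(np.ceil(abs(dy)/35.5),np.ceil(np.linalg.norm(d)/.2),1))
    for i in range(n):
        a=np.radians(ty+dy*i/n);Y=np.array([np.cos(a),np.sin(a),0]);Z=np.array([0,0,-1.]);X=np.cross(Y,Z)
        print([round(float(v),3) for v in np.array([X@d,Y@d,Z@d])/n/.15],'turn z',round(-dy/n/90,3))
E
python3 -c "
from h import *
plan([.494,-.288,.42],32)"
```

```text
now [ 0.197  -0.5402  0.4046] tooly -69.96 tilt [ 0.e+00 -4.e-04 -1.e+00]
[0.812, -0.3, -0.034] turn z -0.378
[0.841, 0.205, -0.034] turn z -0.378
[0.583, 0.64, -0.034] turn z -0.378
```

Emit:
send_rows(motion=[[0.81, -0.3, -0.03, 0, 0, -0.378, -1], [0.81, -0.3, -0.03, 0, 0, -0.378, -1], [0.81, -0.3, -0.03, 0, 0, -0.378, -1], [0.81, -0.3, -0.03, 0, 0, -0.378, -1], [0.81, -0.3, -0.03, 0, 0, -0.378, -1]])

```text
t: 0.77
eef_pos: [0.2977, -0.4544, 0.4096]
ee_rot: [0.0, 0.889, 0.459, 0.0]
ft_force: [-0.3, 0.3, -0.3]
width: 0.0909
grip_force: 0.0
```

Emit:
send_rows(motion=[[0.84, 0.205, -0.03, 0, 0, -0.378, -1], [0.84, 0.205, -0.03, 0, 0, -0.378, -1], [0.84, 0.205, -0.03, 0, 0, -0.378, -1], [0.84, 0.205, -0.03, 0, 0, -0.378, -1], [0.84, 0.205, -0.03, 0, 0, -0.378, -1]])

```text
t: 1.18
eef_pos: [0.3966, -0.3704, 0.4139]
ee_rot: [0.0, 0.715, 0.699, 0.0]
ft_force: [-1.0, -0.6, 1.1]
width: 0.0911
grip_force: 0.0
```

Emit:
send_rows(motion=[[0.583, 0.64, -0.03, 0, 0, -0.378, -1], [0.583, 0.64, -0.03, 0, 0, -0.378, -1], [0.583, 0.64, -0.03, 0, 0, -0.378, -1], [0.583, 0.64, -0.03, 0, 0, -0.378, -1], [0.583, 0.64, -0.03, 0, 0, -0.378, -1]])

```text
t: 1.6
eef_pos: [0.4955, -0.2861, 0.4181]
ee_rot: [0.0, 0.48, 0.877, 0.0]
ft_force: [-0.3, -0.4, -0.3]
width: 0.0911
grip_force: 0.0
```

Run:
```python
from h import *
p,Rt=pose()
a,d=imaging.capture('wrist');cv2.imwrite('pics/w1.png',a)
np.savez('w1.npz',a=a,d=d,p=p,q=Rt.as_quat())
print(r.observe()['t'],r.observe()['joint_positions'])
for q in['crank','crank_grip','knob_mid']:
    print(q,[(np.round(x['xyz'],4).tolist(),round(x['score'],2)) for x in nets.mark_of(q,'wrist')])
P=cloud('wrist',d,d>0,p,Rt);P=P[(abs(P[:,0]-.48)<.1)&(abs(P[:,1]+.26)<.1)]
for lo,hi in[(.03,.045),(.07,.09)]:
    Q=P[(P[:,2]>lo)&(P[:,2]<hi)];print(lo,len(Q),Q.mean(0),Q.min(0),Q.max(0))
plan([.494,-.288,.42],32)
```

```text
1.65 [-5.45649866e-01  3.06690307e-01  1.54946600e+00 -1.53979616e-04
  1.28561236e+00 -1.11640159e+00]
crank [([0.4932, -0.2858, 0.0005], 0.61)]
crank_grip [([0.49, -0.2877, 0.0587], 0.81)]
knob_mid [([0.4484, -0.2233, 0.0528], 0.62), ([0.4067, -0.4442, 0.0493], 0.56)]
0.03 1196 [ 0.48310485 -0.2769089   0.03695723] [ 0.38021026 -0.3200056   0.03014754] [ 0.52360172 -0.16041847  0.04482935]
0.07 1189 [ 0.47393931 -0.26019018  0.08242318] [ 0.4376638  -0.30747469  0.07003004] [ 0.50926709 -0.21121267  0.08678224]
now [ 0.4934 -0.2882  0.4182] tooly 31.95 tilt [ 1.e-04 -2.e-04 -1.e+00]
[-0.001, 0.004, -0.012] turn z -0.001
```

View pics/w1.png

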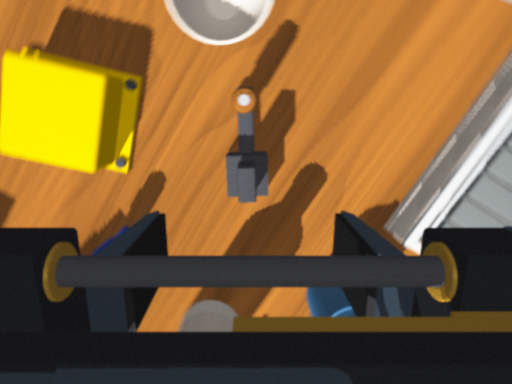

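The wrist picture shows the dark crank upright in the middle: grip block at (247,180), knob at (245,100). The fingers are nearly square to it. I'll refine its pose from depth.

```bash
cat > crk.py <<'E'
from h import *
f=np.load('w1.npz');Rt=R.from_quat(f['q']);p=f['p']
P=cloud('wrist',f['d'],f['d']>0,p,Rt)
for nm,c in[('grip',(.491,-.287)),('knob',(.4484,-.2233))]:
    Q=P[(np.hypot(*(P[:,:2]-c).T)<.032)&(P[:,2]>.072)&(P[:,2]<.09)]
    rc=cv2.minAreaRect(Q[:,:2].astype(np.float32)*1000);print(nm,len(Q),rc,np.median(Q[:,2]))
    H=Q[:,:2].mean(0);print(H)
    if nm=='grip':g=np.array(rc[0])/1000
    else:
        k=np.array(rc[0])/1000;v=k-g;print('axis',np.degrees(np.arctan2(v[1],v[0])),np.linalg.norm(v))
E
python3 crk.py
```

```text
grip 674 ((492.9845886230469, -288.56842041015625), (17.857484817504883, 35.60823440551758), 32.66775894165039) 0.08276298574527774
[ 0.49248853 -0.28823528]
knob 497 ((448.6890869140625, -222.4041290283203), (22.571670532226562, 21.738452911376953), 32.95490264892578) 0.08287569680702
[ 0.44901458 -0.22247806]
axis 123.80141671332886 0.07962289197028154
```

```bash
python3 -c "
from h import *
plan([.4928,-.2885,.235],33.1,n=1)"
```

```text
now [ 0.4934 -0.2882  0.4182] tooly 31.95 tilt [ 1.e-04 -2.e-04 -1.e+00]
[0.0, -0.004, 1.221] turn z -0.013
```

Emit:
send_rows(motion=[[0, -0.004, 0.25, 0, 0, -0.013, -1], [0, -0.004, 0.5, 0, 0, -0.013, -1], [0, -0.004, 0.75, 0, 0, -0.013, -1], [0, -0.004, 0.9, 0, 0, -0.013, -1], [0, -0.004, 0.9, 0, 0, -0.013, -1]])

```text
t: 2.22
eef_pos: [0.4909, -0.2881, 0.2783]
ee_rot: [-0.005, 0.476, 0.879, 0.0]
ft_force: [-0.4, 0.6, -0.6]
width: 0.0916
grip_force: 0.0
```

Emit:
send_rows(motion=[[0, 0, 0.15, 0, 0, 0, -1], [0, 0, 0.25, 0, 0, 0, -1], [0, 0, 0.32, 0, 0, 0, -1], [0, 0, 0.32, 0, 0, 0, -1], [0, 0, 0.32, 0, 0, 0, 0.6]], newtons=40)

```text
t: 2.63
eef_pos: [0.4932, -0.2889, 0.2362]
ee_rot: [0.001, 0.476, 0.88, -0.0]
ft_force: [0.8, -0.3, 1.2]
width: 0.0872
grip_force: 0.0
```

Emit:
send_rows(motion=[[0, 0, 0, 0, 0, 0, 1], [0, 0, 0, 0, 0, 0, 1], [0, 0, 0, 0, 0, 0, 1], [0, 0, 0, 0, 0, 0, 1], [0, 0, 0, 0, 0, 0, 1]], newtons=40)

```text
t: 3.05
eef_pos: [0.4931, -0.2884, 0.2357]
ee_rot: [0.0, 0.475, 0.88, -0.0]
ft_force: [-0.4, 0.7, 0.2]
width: 0.0539
grip_force: 0.0
```

Emit:
send_rows(motion=[[0, 0, 0, 0, 0, 0, 1], [0, 0, 0, 0, 0, 0, 1], [0, 0, 0, 0, 0, 0, 1], [0, 0, 0, 0, 0, 0, 1], [0, 0, 0, 0, 0, 0, 1]])

```text
t: 3.47
eef_pos: [0.493, -0.2884, 0.2352]
ee_rot: [0.0, 0.475, 0.88, -0.0]
ft_force: [-0.9, -0.4, -0.0]
width: 0.0208
grip_force: 0.0
```

Emit:
send_rows(motion=[[0, 0, 0, 0, 0, 0, 1], [0, 0, 0, 0, 0, 0, 1], [0, 0, 0, 0, 0, 0, 1], [0, 0, 0, 0, 0, 0, 1], [0, 0, 0, 0, 0, 0, 1]])

```text
t: 3.88
eef_pos: [0.4931, -0.2884, 0.2353]
ee_rot: [0.0, 0.475, 0.88, 0.0]
ft_force: [2.1, 0.2, -0.3]
width: 0.0176
grip_force: 40.0
```

Emit:
send_rows(motion=[[0, 0, -0.1, 0, 0, 0, 1], [0, 0, -0.3, 0, 0, 0, 1], [0, 0, -0.55, 0, 0, 0, 1], [0, 0, -0.8, 0, 0, 0, 1], [0, 0, -0.95, 0, 0, 0, 1]])

```text
t: 4.3
eef_pos: [0.4929, -0.2885, 0.3808]
ee_rot: [0.001, 0.475, 0.88, -0.0]
ft_force: [1.8, -0.3, -4.5]
width: 0.0181
grip_force: 40.0
```

```bash
python3 -c "
from h import *
s=r.observe();print(s['width'],s['ft_force'])
plan([.562-.1,.053-.1,.42],33.1)"
```

```text
0.018138838990686287 [ 1.80619857 -0.25096215 -4.53816966]
now [ 0.4929 -0.2885  0.3808] tooly 33.28 tilt [-2.9e-03  8.0e-04 -1.0e+00]
[0.73, 0.356, -0.131] turn z 0.001
[0.73, 0.354, -0.131] turn z 0.001
```

```bash
python3 -c "
from h import *
plan([.52,-.047,.37],33.2)"
```

```text
now [ 0.4929 -0.2885  0.3808] tooly 33.28 tilt [-2.9e-03  8.0e-04 -1.0e+00]
[0.624, 0.517, 0.036] turn z 0.0
[0.624, 0.517, 0.036] turn z 0.0
```

Emit:
send_rows(motion=[[0.1, 0.08, 0.01, 0, 0, 0, 1], [0.25, 0.2, 0.02, 0, 0, 0, 1], [0.4, 0.33, 0.03, 0, 0, 0, 1], [0.52, 0.43, 0.03, 0, 0, 0, 1], [0.62, 0.52, 0.03, 0, 0, 0, 1]])

```text
t: 4.72
eef_pos: [0.5064, -0.1662, 0.372]
ee_rot: [-0.002, 0.475, 0.88, -0.0]
ft_force: [0.4, -0.3, -4.7]
width: 0.0179
grip_force: 40.0
```

Emit:
send_rows(motion=[[0.15, 0.12, 0.01, 0, 0, 0, 1], [0.35, 0.28, 0.02, 0, 0, 0, 1], [0.52, 0.43, 0.03, 0, 0, 0, 1], [0.62, 0.52, 0.03, 0, 0, 0, 1], [0.62, 0.52, 0.03, 0, 0, 0, 1]])

```text
t: 5.13
eef_pos: [0.5211, -0.0439, 0.3676]
ee_rot: [-0.002, 0.473, 0.881, 0.0]
ft_force: [0.3, 0.7, -4.8]
width: 0.0176
grip_force: 40.0
```

Emit:
send_rows(motion=[[0, 0, 0, 0, 0, 0, 1], [0, 0, 0, 0, 0, 0, 1]])

```text
t: 5.3
eef_pos: [0.521, -0.0476, 0.368]
ee_rot: [-0.001, 0.475, 0.88, -0.001]
ft_force: [0.0, -0.5, -4.3]
width: 0.0178
grip_force: 40.0
```

Run:
```python
from h import *
p,Rt=pose()
a,d=imaging.capture('wrist')
np.savez('w2.npz',a=a,d=d,p=p,q=Rt.as_quat())
print(p,[(np.round(x['xyz'],4).tolist(),round(x['score'],2)) for x in nets.mark_of('shaft_tip','wrist')])
P=cloud('wrist',d,d>0,p,Rt)
Q=P[(np.hypot(P[:,0]-.562,P[:,1]-.053)<.04)]
print(np.histogram(Q[:,2],bins=np.arange(.055,.12,.005)))
T=Q[(Q[:,2]>.09)&(Q[:,2]<.11)];print(len(T),cv2.minAreaRect(T[:,:2].astype(np.float32)*1000),np.median(T[:,2]),T.mean(0))
C=Q[(Q[:,2]>.067)&(Q[:,2]<.08)];print('collar',len(C),cv2.minEnclosingCircle(C[:,:2].astype(np.float32)*1000))
c=imaging.calibration('wrist');M=np.array(c['mount'])
t=(Rt.inv().apply(np.r_[T.mean(0)[:2],.099]-p)-M[:3,3])@M[:3,:3]
u,v=int(c['cx']-t[0]/t[2]*c['fx']),int(c['cy']+t[1]/t[2]*c['fy']);print(u,v)
v0=max(v-60,0);u0=max(u-80,0)
cv2.imwrite('pics/w2.png',np.vstack([cv2.resize(a[v0:v0+120,u0:u0+160],(400,300),interpolation=2),cv2.resize(a,(400,300))]))
```

```text
[ 0.52100796 -0.04760617  0.36802365] []
(array([ 619, 3870,   78, 1402,   55,   61,   64,   66,  660,  327,    0,
          0]), array([0.055, 0.06 , 0.065, 0.07 , 0.075, 0.08 , 0.085, 0.09 , 0.095,
       0.1  , 0.105, 0.11 , 0.115]))
1053 ((563.2045288085938, 54.202117919921875), (22.45973777770996, 22.050134658813477), 39.484554290771484) 0.09964255108724718 [0.56225904 0.05370346 0.09914367]
collar 1503 ((563.6618041992188, 54.19056701660156), 23.460691452026367)
374 121
```

View pics/w2.png

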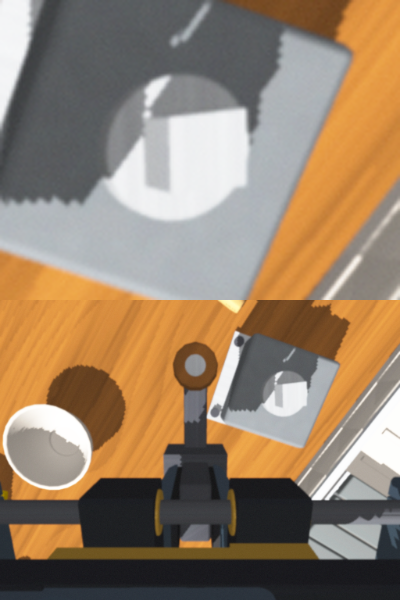

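The picture shows the square shaft, lit, in the upper crop at (197,148), and the crank held square in the fingers below. The shaft is at (0.563, 0.054) with flats at 39.5°, so the crank needs about 6° more.

Run:
```python
from h import *
f=np.load('w2.npz');Rt=R.from_quat(f['q']);p=f['p']
P=cloud('wrist',f['d'],f['d']>0,p,Rt);L=Rt.inv().apply(P-p)
K=L[(abs(L[:,0]-.08)<.03)&(abs(L[:,1])<.03)&(L[:,2]<.165)&(L[:,2]>.14)]
print(len(K),cv2.minEnclosingCircle(K[:,:2].astype(np.float32)*1000),np.median(K[:,2]))
P2=P[(np.hypot(P[:,0]-.563,P[:,1]-.054)<.025)&(P[:,2]>.097)&(P[:,2]<.11)]
print(cv2.minAreaRect(P2[:,:2].astype(np.float32)*1000))
plan([.5632,.0541,.365],39.4)
```

```text
2768 ((79.37931823730469, -0.7127823829650879), 11.76104736328125) 0.152412042991952
((563.2239990234375, 54.216285705566406), (22.411659240722656, 22.04722023010254), 39.48455810546875)
now [ 0.5211 -0.0482  0.3683] tooly 33.21 tilt [ 2.0e-04 -1.1e-03 -1.0e+00]
[0.417, 0.608, 0.022] turn z -0.069
```

Emit:
send_rows(motion=[[0.1, 0.15, 0.01, 0, 0, -0.02, 1], [0.22, 0.32, 0.02, 0, 0, -0.05, 1], [0.34, 0.49, 0.02, 0, 0, -0.072, 1], [0.417, 0.608, 0.02, 0, 0, -0.072, 1], [0.417, 0.608, 0.02, 0, 0, -0.072, 1]])

```text
t: 5.82
eef_pos: [0.5648, 0.0571, 0.3655]
ee_rot: [0.0, 0.424, 0.906, 0.001]
ft_force: [1.0, -0.5, -5.0]
width: 0.0178
grip_force: 40.0
```

Emit:
send_rows(motion=[[0, 0, 0.05, 0, 0, 0, 1], [0, 0, 0.08, 0, 0, 0, 1], [0, 0, 0.08, 0, 0, 0, 1], [0, 0, 0.08, 0, 0, 0, 1]])

```text
t: 6.15
eef_pos: [0.5629, 0.0538, 0.353]
ee_rot: [-0.001, 0.425, 0.905, -0.001]
ft_force: [-0.3, 0.3, -5.4]
width: 0.0179
grip_force: 40.0
```

```bash
python3 -c "
from h import *
print(r.observe()['ft_force'])
plan([.5632,.0541,.3075],39.6,n=1)"
```

```text
[-0.25510008  0.30947394 -5.36297703]
now [0.5629 0.0538 0.353 ] tooly 39.66 tilt [ 8.0e-04 -1.8e-03 -1.0e+00]
[0.0, 0.003, 0.303] turn z 0.001
```

Lined up. I'll lower in steps, watching the force.

Emit:
send_rows(motion=[[0, 0.003, 0.05, 0, 0, 0, 1], [0, 0.003, 0.09, 0, 0, 0, 1], [0, 0.003, 0.13, 0, 0, 0, 1], [0, 0.003, 0.16, 0, 0, 0, 1], [0, 0.003, 0.16, 0, 0, 0, 1]])

```text
t: 6.57
eef_pos: [0.5633, 0.0552, 0.3282]
ee_rot: [-0.001, 0.425, 0.905, -0.001]
ft_force: [0.0, -0.1, -5.3]
width: 0.0176
grip_force: 40.0
```

Emit:
send_rows(motion=[[0, 0, 0.03, 0, 0, 0, 1], [0, 0, 0.06, 0, 0, 0, 1], [0, 0, 0.09, 0, 0, 0, 1], [0, 0, 0.11, 0, 0, 0, 1], [0, 0, 0.12, 0, 0, 0, 1]])

```text
t: 6.98
eef_pos: [0.5635, 0.0553, 0.3111]
ee_rot: [-0.0, 0.425, 0.905, -0.0]
ft_force: [-0.5, -0.4, -5.0]
width: 0.0176
grip_force: 40.0
```

Emit:
send_rows(motion=[[0, 0, 0.01, 0, 0, 0, 1], [0, 0, 0.017, 0, 0, 0, 1], [0, 0, 0.017, 0, 0, 0, 1]])

```text
t: 7.23
eef_pos: [0.5637, 0.0553, 0.3091]
ee_rot: [-0.0, 0.425, 0.905, -0.0]
ft_force: [0.2, 0.2, -4.0]
width: 0.0178
grip_force: 40.0
```

Emit:
send_rows(motion=[[0, 0, 0.01, 0, 0, 0, 1], [0, 0, 0.02, 0, 0, 0, 1], [0, 0, 0.02, 0, 0, 0, 1]])

```text
t: 7.48
eef_pos: [0.5638, 0.0553, 0.3072]
ee_rot: [0.001, 0.425, 0.905, 0.0]
ft_force: [-0.5, -0.2, 2.2]
width: 0.018
grip_force: 40.0
```

The force went from −5 to +2 N at the expected height, so the crank is seated. I'll let go, rise and move to the knob.

Emit:
send_rows(motion=[[0, 0, -0.015, 0, 0, 0, -0.3], [0, 0, -0.015, 0, 0, 0, -0.3], [0, 0, -0.015, 0, 0, 0, -0.3], [0, 0, -0.015, 0, 0, 0, -0.3], [0, 0, -0.015, 0, 0, 0, -0.3]], newtons=20)

```text
t: 7.9
eef_pos: [0.5637, 0.0553, 0.3085]
ee_rot: [0.0, 0.425, 0.905, 0.0]
ft_force: [0.1, 0.3, -0.3]
width: 0.0482
grip_force: 0.0
```

Emit:
send_rows(motion=[[0, 0, -0.08, 0, 0, 0, -0.3], [0, 0, -0.2, 0, 0, 0, -0.3], [0, 0, -0.36, 0, 0, 0, -0.3], [0, 0, -0.4, 0, 0, 0, -0.3], [0, 0, -0.4, 0, 0, 0, -0.3]])

```text
t: 8.32
eef_pos: [0.5641, 0.0553, 0.3703]
ee_rot: [0.002, 0.425, 0.905, 0.001]
ft_force: [-1.2, -0.3, -0.6]
width: 0.0592
grip_force: 0.0
```

Run:
```python
from h import *
p,Rt=pose();s=r.observe();print(s['width'],s['ft_force'],s['t'])
a,d=imaging.capture('wrist')
P=cloud('wrist',d,d>0,p,Rt);L=Rt.inv().apply(P-p)
K=P[(abs(L[:,0]-.08)<.03)&(abs(L[:,1])<.03)&(P[:,2]>.135)&(P[:,2]<.175)]
kc=cv2.minEnclosingCircle(K[:,:2].astype(np.float32));print(len(K),kc,np.median(K[:,2]))
k=np.array(kc[0]);v=k-[.5635,.0547];print(np.linalg.norm(v),np.degrees(np.arctan2(v[1],v[0])))
plan([*k,.37],39.6,n=1)
b,db=imaging.capture('top');t=nets.trace('cover','top')
for x in t[:2]:
    Q=cloud('top',db,x['region']);Q=Q[(Q[:,2]>.055)&(Q[:,2]<.085)];print('cover',x['score'],len(Q),np.percentile(Q,[1,50,99],axis=0))
W=cloud('top',db,np.ones_like(db,bool));W=W[(W[:,0]>.64)&(W[:,0]<.9)&(abs(W[:,1])<.35)&(W[:,2]>.04)&(W[:,2]<.1)];print(np.percentile(W,[1,99],axis=0))
```

```text
0.059243034836610114 [-1.19294056 -0.25106065 -0.58337134] 8.3167
1325 ((0.5128064751625061, 0.11575096845626831), 0.012371564283967018) 0.1547460381796387
0.0793539804288221 129.70446326947854
now [0.5637 0.0553 0.3687] tooly 39.75 tilt [-9.0e-04  1.1e-03 -1.0e+00]
[0.527, -0.003, -0.009] turn z 0.002
[[ 0.66397705 -0.33130018  0.04019836]
 [ 0.89295963  0.27967132  0.07782645]]
```

Emit:
send_rows(motion=[[0.15, 0, 0, 0, 0, 0, -0.3], [0.35, 0, 0, 0, 0, 0, -0.3], [0.527, -0.003, 0, 0, 0, 0, -0.3], [0.527, -0.003, 0, 0, 0, 0, -0.3], [0.527, -0.003, 0, 0, 0, 0, -0.3]])

```text
t: 8.88
eef_pos: [0.512, 0.1164, 0.3673]
ee_rot: [-0.001, 0.424, 0.906, -0.001]
ft_force: [-0.1, -0.2, -0.2]
width: 0.0593
grip_force: 0.0
```

Emit:
send_rows(motion=[[0, 0, 0.12, 0, 0, 0, -0.3], [0, 0, 0.25, 0, 0, 0, -0.3], [0, 0, 0.38, 0, 0, 0, -0.3], [0, 0, 0.46, 0, 0, 0, -0.3], [0, 0, 0.46, 0, 0, 0, -0.3]])

```text
t: 9.3
eef_pos: [0.5124, 0.1148, 0.2961]
ee_rot: [-0.003, 0.425, 0.905, -0.002]
ft_force: [-0.6, 0.2, -0.6]
width: 0.0593
grip_force: 0.0
```

Emit:
send_rows(motion=[[0, 0, 0, 0, 0, 0, 1], [0, 0, 0, 0, 0, 0, 1], [0, 0, 0, 0, 0, 0, 1], [0, 0, 0, 0, 0, 0, 1], [0, 0, 0, 0, 0, 0, 1]], newtons=20)

```text
t: 9.72
eef_pos: [0.513, 0.1157, 0.3002]
ee_rot: [0.001, 0.425, 0.905, 0.0]
ft_force: [0.7, 0.5, -0.5]
width: 0.029
grip_force: 0.0
```

Emit:
send_rows(motion=[[0, 0, 0, 0, 0, 0, 1], [0, 0, 0, 0, 0, 0, 1], [0, 0, 0, 0, 0, 0, 1]])

```text
t: 9.97
eef_pos: [0.5128, 0.1159, 0.2998]
ee_rot: [0.0, 0.425, 0.905, 0.0]
ft_force: [-1.1, -0.0, 1.1]
width: 0.0244
grip_force: 20.0
```

Run:
```python
from h import *
s=r.observe();print(s['width'],s['grip_force'],s['ft_force'])
p,Rt=pose();C=np.array([.5635,.0547]);v=p[:2]-C;a0=np.degrees(np.arctan2(v[1],v[0]));print(p,np.linalg.norm(v),a0)
A=Rt.as_matrix()
# chord shifts in tool axes for each 10 deg clockwise step, relative to radius angle in tool frame
c=Rt.inv().apply(np.r_[v,0]);print('radius in tool axes',c)
th0=np.degrees(np.arctan2(c[1],c[0]))
for k in range(6):
  b=th0+60*k  # clockwise from above = + about tool z (down)
  print(k,[[round(float((.08*np.cos(np.radians(b+s))-.08*np.cos(np.radians(b)))/.15),3),round(float((.08*np.sin(np.radians(b+s))-.08*np.sin(np.radians(b)))/.15),3)] for s in(12,24,36,48,60)])
```

```text
0.024433503950521566 20.0002068746835 [-1.05027498 -0.04620902  1.12617618]
[0.51284155 0.11586251 0.2997853 ] 0.07941744909926647 129.63359094930883
radius in tool axes [ 7.94172632e-02  1.68842798e-04 -3.18065057e-05]
0 [[-0.012, 0.111], [-0.047, 0.217], [-0.103, 0.313], [-0.177, 0.396], [-0.268, 0.461]]
1 [[-0.102, 0.045], [-0.211, 0.068], [-0.323, 0.068], [-0.432, 0.044], [-0.533, -0.001]]
2 [[-0.09, -0.066], [-0.164, -0.149], [-0.22, -0.245], [-0.254, -0.352], [-0.266, -0.462]]
3 [[0.012, -0.111], [0.047, -0.217], [0.103, -0.313], [0.177, -0.396], [0.268, -0.461]]
4 [[0.102, -0.045], [0.211, -0.068], [0.323, -0.068], [0.432, -0.044], [0.533, 0.001]]
5 [[0.09, 0.066], [0.164, 0.149], [0.22, 0.245], [0.254, 0.352], [0.266, 0.462]]
```

Emit:
send_rows(motion=[[-0.012, 0.111, 0, 0, 0, 0, 1], [-0.047, 0.217, 0, 0, 0, 0, 1], [-0.103, 0.313, 0, 0, 0, 0, 1], [-0.177, 0.396, 0, 0, 0, 0, 1], [-0.267, 0.462, 0, 0, 0, 0, 1]])

```text
t: 10.38
eef_pos: [0.5913, 0.1303, 0.2996]
ee_rot: [-0.002, 0.424, 0.906, -0.0]
ft_force: [-4.4, 1.7, 3.8]
width: 0.0242
grip_force: 20.0
```

```bash
cat > chk.py <<'E'
from h import *
s=r.observe();p,Rt=pose();v=p[:2]-[.5635,.0547]
print(round(s['t'],2),p.round(4),'r',np.linalg.norm(v).round(4),'ang',np.degrees(np.arctan2(v[1],v[0])).round(1),'F',s['ft_force'].round(1) if hasattr(s['ft_force'],'round') else s['ft_force'],s['width'],s['grip_force'])
E
python3 chk.py
```

```text
10.38 [0.5913 0.1303 0.2996] r 0.0806 ang 69.8 F [-4.4  1.7  3.8] 0.024226253195302555 20.00077960663475
```

Winding works, with the knob at 69.8° and about 5 N. I'll continue round.

Emit:
send_rows(motion=[[-0.102, 0.045, 0, 0, 0, 0, 1], [-0.211, 0.068, 0, 0, 0, 0, 1], [-0.323, 0.068, 0, 0, 0, 0, 1], [-0.432, 0.044, 0, 0, 0, 0, 1], [-0.533, 0, 0, 0, 0, 0, 1]])

```text
t: 10.8
eef_pos: [0.6436, 0.0676, 0.2997]
ee_rot: [0.0, 0.424, 0.905, 0.001]
ft_force: [-1.8, 4.4, 2.5]
width: 0.0242
grip_force: 20.0
```

Emit:
send_rows(motion=[[-0.09, -0.066, 0, 0, 0, 0, 1], [-0.164, -0.149, 0, 0, 0, 0, 1], [-0.22, -0.245, 0, 0, 0, 0, 1], [-0.254, -0.352, 0, 0, 0, 0, 1], [-0.267, -0.462, 0, 0, 0, 0, 1]])

```text
t: 11.22
eef_pos: [0.6147, -0.0084, 0.2995]
ee_rot: [0.0, 0.425, 0.905, 0.001]
ft_force: [-0.8, 6.9, 1.5]
width: 0.0242
grip_force: 20.0
```

Emit:
send_rows(motion=[[0.012, -0.111, 0, 0, 0, 0, 1], [0.047, -0.217, 0, 0, 0, 0, 1], [0.103, -0.313, 0, 0, 0, 0, 1], [0.177, -0.396, 0, 0, 0, 0, 1], [0.267, -0.462, 0, 0, 0, 0, 1]])

```text
t: 11.63
eef_pos: [0.5361, -0.0214, 0.2998]
ee_rot: [0.003, 0.425, 0.905, 0.002]
ft_force: [8.4, 7.0, -3.5]
width: 0.0243
grip_force: 20.0
```

Emit:
send_rows(motion=[[0.102, -0.045, 0, 0, 0, 0, 1], [0.211, -0.068, 0, 0, 0, 0, 1], [0.323, -0.068, 0, 0, 0, 0, 1], [0.432, -0.044, 0, 0, 0, 0, 1], [0.533, 0, 0, 0, 0, 0, 1]])

```text
t: 12.05
eef_pos: [0.4848, 0.0393, 0.2998]
ee_rot: [0.003, 0.424, 0.906, -0.001]
ft_force: [6.4, -3.4, -2.3]
width: 0.0247
grip_force: 20.0
```

Emit:
send_rows(motion=[[0.09, 0.066, 0, 0, 0, 0, 1], [0.164, 0.149, 0, 0, 0, 0, 1], [0.22, 0.245, 0, 0, 0, 0, 1], [0.254, 0.352, 0, 0, 0, 0, 1], [0.267, 0.462, 0, 0, 0, 0, 1]])

```text
t: 12.47
eef_pos: [0.511, 0.1147, 0.2995]
ee_rot: [-0.001, 0.424, 0.906, -0.003]
ft_force: [-2.9, -3.9, 4.5]
width: 0.0243
grip_force: 20.0
```

```bash
cat >> chk.py <<'E'
b,db=imaging.capture('top');np.savez('top%d.npz'%(s['t']*100),b=b,db=db)
print([(np.round(x['xyz'],3).tolist(),round(x['score'],2)) for x in nets.find_in('cover','top')])
print([(np.round(x['xyz'],3).tolist(),round(x['score'],2)) for x in nets.mark_of('crank','top')])
E
python3 chk.py
```

```text
12.47 [0.511  0.1147 0.2995] r 0.0797 ang 131.2 F [-2.9 -3.9  4.5] 0.024294646752099733 19.99993905192241
[([0.773, 0.004, 0.07], 0.62)]
[([0.391, -0.524, -0.0], 0.61), ([0.565, 0.059, 0.075], 0.53)]
```

Emit:
send_rows(motion=[[-0.012, 0.111, 0, 0, 0, 0, 1], [-0.047, 0.217, 0, 0, 0, 0, 1], [-0.103, 0.313, 0, 0, 0, 0, 1], [-0.177, 0.396, 0, 0, 0, 0, 1], [-0.267, 0.462, 0, 0, 0, 0, 1]])

```text
t: 13.03
eef_pos: [0.591, 0.1297, 0.2998]
ee_rot: [-0.001, 0.425, 0.905, 0.001]
ft_force: [-2.7, 5.3, 4.0]
width: 0.0243
grip_force: 20.0
```

Emit:
send_rows(motion=[[-0.102, 0.045, 0, 0, 0, 0, 1], [-0.211, 0.068, 0, 0, 0, 0, 1], [-0.323, 0.068, 0, 0, 0, 0, 1], [-0.432, 0.044, 0, 0, 0, 0, 1], [-0.533, 0, 0, 0, 0, 0, 1]])

```text
t: 13.45
eef_pos: [0.6432, 0.0669, 0.2998]
ee_rot: [0.001, 0.425, 0.905, 0.001]
ft_force: [-1.1, 4.3, 3.3]
width: 0.0246
grip_force: 20.0
```

Emit:
send_rows(motion=[[-0.09, -0.066, 0, 0, 0, 0, 1], [-0.164, -0.149, 0, 0, 0, 0, 1], [-0.22, -0.245, 0, 0, 0, 0, 1], [-0.254, -0.352, 0, 0, 0, 0, 1], [-0.267, -0.462, 0, 0, 0, 0, 1]])

```text
t: 13.87
eef_pos: [0.6142, -0.0087, 0.2996]
ee_rot: [0.0, 0.425, 0.905, 0.001]
ft_force: [1.2, 6.0, 1.9]
width: 0.0245
grip_force: 20.0
```

Emit:
send_rows(motion=[[0.012, -0.111, 0, 0, 0, 0, 1], [0.047, -0.217, 0, 0, 0, 0, 1], [0.103, -0.313, 0, 0, 0, 0, 1], [0.177, -0.396, 0, 0, 0, 0, 1], [0.267, -0.462, 0, 0, 0, 0, 1]])

```text
t: 14.28
eef_pos: [0.5356, -0.0213, 0.2998]
ee_rot: [0.002, 0.426, 0.905, 0.002]
ft_force: [8.4, 7.8, -3.2]
width: 0.0243
grip_force: 20.0
```

Emit:
send_rows(motion=[[0.102, -0.045, 0, 0, 0, 0, 1], [0.211, -0.068, 0, 0, 0, 0, 1], [0.323, -0.068, 0, 0, 0, 0, 1], [0.432, -0.044, 0, 0, 0, 0, 1], [0.533, 0, 0, 0, 0, 0, 1]])

```text
t: 14.7
eef_pos: [0.4846, 0.0393, 0.2998]
ee_rot: [0.003, 0.424, 0.906, -0.0]
ft_force: [7.4, -2.2, -1.9]
width: 0.0244
grip_force: 20.0
```

```bash
cat >> chk.py <<'E'
f=np.load('first.npz')
cv2.imwrite('pics/cmp%d.png'%(s['t']*100),np.vstack([cv2.resize(x[80:180,140:340],(600,300),interpolation=2) for x in(f['b'],b)]))
E
python3 chk.py; ls pics
```

```text
14.7 [0.4846 0.0393 0.2998] r 0.0803 ang -168.9 F [ 7.4 -2.2 -1.9] 0.02439527700811314 19.99890284612775
[([0.772, 0.099, 0.07], 0.81), ([0.451, 0.266, 0.101], 0.61), ([0.554, -0.484, 0.141], 0.2)]
[([0.39, -0.527, -0.001], 0.53)]
c1.png
cmp1470.png
s.png
t.png
w1.png
w2.png
```

View pics/cmp1470.png

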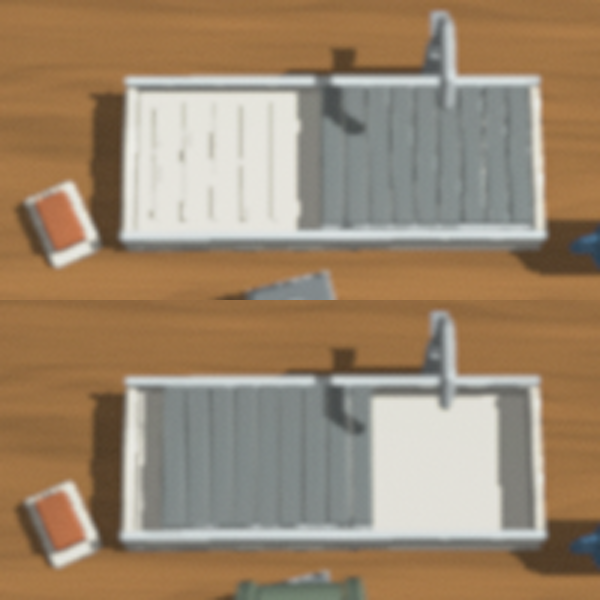

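The comparison picture shows the cover's left edge moved from (321,160) to (163,460), and the sink's inner left wall at about x=138. At least 30 mm is left, so 60° more is safe; after that I'll take small steps.

Emit:
send_rows(motion=[[0.09, 0.066, 0, 0, 0, 0, 1], [0.164, 0.149, 0, 0, 0, 0, 1], [0.22, 0.245, 0, 0, 0, 0, 1], [0.254, 0.352, 0, 0, 0, 0, 1], [0.267, 0.462, 0, 0, 0, 0, 1]])

```text
t: 15.27
eef_pos: [0.5108, 0.1144, 0.2995]
ee_rot: [-0.001, 0.424, 0.906, -0.003]
ft_force: [-3.4, -3.7, 6.1]
width: 0.0244
grip_force: 20.0
```

Emit:
send_rows(motion=[[-0.001, 0.037, 0, 0, 0, 0, 1], [-0.005, 0.074, 0, 0, 0, 0, 1], [-0.012, 0.111, 0, 0, 0, 0, 1], [-0.021, 0.147, 0, 0, 0, 0, 1], [-0.032, 0.182, 0, 0, 0, 0, 1]])

```text
t: 15.68
eef_pos: [0.5346, 0.1286, 0.2996]
ee_rot: [-0.003, 0.425, 0.905, -0.002]
ft_force: [-6.7, 3.0, 8.0]
width: 0.0249
grip_force: 20.0
```

```bash
python3 chk.py
python3 - <<'E'
import numpy as np
for b in range(20,120,20):
  print(b,[[round(.08/.15*float(np.cos(np.radians(b+s))-np.cos(np.radians(b))),3),round(.08/.15*float(np.sin(np.radians(b+s))-np.sin(np.radians(b))),3)] for s in(4,8,12,16,20)])
E
```

```text
15.68 [0.5346 0.1286 0.2996] r 0.0793 ang 111.4 F [-6.7  3.   8. ] 0.024904587915354916 20.00074329553172
[([0.772, 0.124, 0.066], 0.8), ([0.552, -0.484, 0.143], 0.47)]
[([0.388, -0.525, 0.001], 0.76), ([0.563, 0.057, 0.073], 0.43)]
20 [[-0.014, 0.035], [-0.03, 0.068], [-0.049, 0.1], [-0.07, 0.131], [-0.093, 0.16]]
40 [[-0.025, 0.028], [-0.052, 0.054], [-0.08, 0.077], [-0.11, 0.099], [-0.142, 0.119]]
60 [[-0.033, 0.017], [-0.067, 0.033], [-0.102, 0.045], [-0.138, 0.056], [-0.174, 0.063]]
80 [[-0.037, 0.005], [-0.074, 0.008], [-0.111, 0.008], [-0.148, 0.005], [-0.185, 0.0]]
100 [[-0.036, -0.008], [-0.072, -0.018], [-0.107, -0.031], [-0.141, -0.046], [-0.174, -0.063]]
```

Emit:
send_rows(motion=[[-0.014, 0.035, 0, 0, 0, 0, 1], [-0.03, 0.068, 0, 0, 0, 0, 1], [-0.049, 0.1, 0, 0, 0, 0, 1], [-0.07, 0.131, 0, 0, 0, 0, 1], [-0.093, 0.16, 0, 0, 0, 0, 1]])

```text
t: 16.25
eef_pos: [0.5624, 0.1341, 0.2997]
ee_rot: [-0.003, 0.425, 0.905, -0.0]
ft_force: [-4.4, 8.2, 6.2]
width: 0.0246
grip_force: 20.0
```

Emit:
send_rows(motion=[[-0.025, 0.028, 0, 0, 0, 0, 1], [-0.052, 0.054, 0, 0, 0, 0, 1], [-0.08, 0.077, 0, 0, 0, 0, 1], [-0.11, 0.099, 0, 0, 0, 0, 1], [-0.142, 0.119, 0, 0, 0, 0, 1]])

```text
t: 16.67
eef_pos: [0.5906, 0.1295, 0.2999]
ee_rot: [-0.001, 0.425, 0.905, 0.001]
ft_force: [-1.5, 8.9, 3.9]
width: 0.0245
grip_force: 20.0
```

Emit:
send_rows(motion=[[-0.033, 0.017, 0, 0, 0, 0, 1], [-0.067, 0.033, 0, 0, 0, 0, 1], [-0.102, 0.045, 0, 0, 0, 0, 1], [-0.138, 0.056, 0, 0, 0, 0, 1], [-0.174, 0.063, 0, 0, 0, 0, 1]])

```text
t: 17.08
eef_pos: [0.6153, 0.1154, 0.3001]
ee_rot: [-0.0, 0.425, 0.905, 0.002]
ft_force: [1.7, 8.3, 3.6]
width: 0.0243
grip_force: 20.0
```

Emit:
send_rows(motion=[[-0.037, 0.005, 0, 0, 0, 0, 1], [-0.074, 0.008, 0, 0, 0, 0, 1], [-0.111, 0.008, 0, 0, 0, 0, 1], [-0.148, 0.005, 0, 0, 0, 0, 1], [-0.185, 0, 0, 0, 0, 0, 1]])

```text
t: 17.5
eef_pos: [0.6334, 0.0936, 0.3001]
ee_rot: [0.001, 0.425, 0.905, 0.002]
ft_force: [3.1, 6.4, 2.6]
width: 0.0238
grip_force: 20.0
```

```bash
python3 chk.py
python3 - <<'E'
import numpy as np
for b in range(120,220,20):
  print(b,[[round(.08/.15*float(np.cos(np.radians(b+s))-np.cos(np.radians(b))),3),round(.08/.15*float(np.sin(np.radians(b+s))-np.sin(np.radians(b))),3)] for s in(4,8,12,16,20)])
E
```

```text
17.5 [0.6334 0.0936 0.3001] r 0.08 ang 29.1 F [3.1 6.4 2.6] 0.023763364003628537 20.000378123950213
[([0.81, 0.205, 0.068], 0.71)]
[([0.393, -0.525, -0.001], 0.81)]
120 [[-0.032, -0.02], [-0.062, -0.042], [-0.09, -0.066], [-0.117, -0.091], [-0.142, -0.119]]
140 [[-0.023, -0.029], [-0.044, -0.06], [-0.062, -0.092], [-0.079, -0.126], [-0.093, -0.16]]
160 [[-0.012, -0.035], [-0.021, -0.072], [-0.027, -0.108], [-0.031, -0.145], [-0.032, -0.182]]
180 [[0.001, -0.037], [0.005, -0.074], [0.012, -0.111], [0.021, -0.147], [0.032, -0.182]]
200 [[0.014, -0.035], [0.03, -0.068], [0.049, -0.1], [0.07, -0.131], [0.093, -0.16]]
```

Emit:
send_rows(motion=[[-0.036, -0.008, 0, 0, 0, 0, 1], [-0.072, -0.018, 0, 0, 0, 0, 1], [-0.107, -0.031, 0, 0, 0, 0, 1], [-0.141, -0.046, 0, 0, 0, 0, 1], [-0.174, -0.063, 0, 0, 0, 0, 1]])

```text
t: 18.07
eef_pos: [0.6449, 0.0707, 0.3011]
ee_rot: [0.004, 0.425, 0.905, 0.007]
ft_force: [3.2, 0.8, 1.1]
width: 0.0204
grip_force: 0.2
```

```bash
python3 chk.py
python3 - <<'E'
from h import *
a,d=imaging.capture('wrist');p,Rt=pose()
f=np.load('first.npz')
t=sorted(__import__('glob').glob('top1[0-9][0-9][0-9].npz'))[-1];print(t)
b=np.load(t)['b']
cv2.imwrite('pics/m.png',np.hstack([cv2.resize(a,(400,300)),cv2.resize(b[90:210,170:330],(400,300),interpolation=2)]))
P=cloud('wrist',d,d>0,p,Rt)
K=P[(np.hypot(P[:,0]-.5635,P[:,1]-.0547)<.105)&(P[:,2]>.145)&(P[:,2]<.165)]
print(len(K));Kk=K[np.hypot(K[:,0]-.5635,K[:,1]-.0547)>.06]
if len(Kk):
  c=cv2.minEnclosingCircle(Kk[:,:2].astype(np.float32));v=np.array(c[0])-[.5635,.0547];print(c,np.degrees(np.arctan2(v[1],v[0])),np.linalg.norm(v))
E
```

```text
18.07 [0.6449 0.0707 0.3011] r 0.083 ang 11.1 F [3.2 0.8 1.1] 0.02044942349226495 0.21811312695717788
[([0.798, 0.214, 0.069], 0.72), ([0.587, 0.513, 0.005], 0.41)]
[([0.39, -0.525, -0.002], 0.54)]
top1806.npz
7787
((0.6358152627944946, 0.08205948770046234), 0.027553455904126167) 20.72344899215487 0.07731777803499379
```

View pics/m.png

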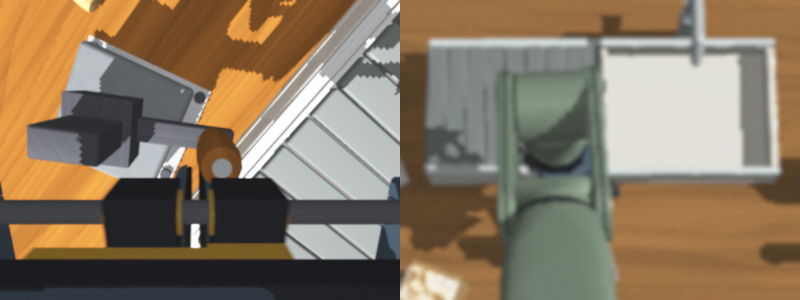

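The wrist picture shows the knob at (218,165), slipped out beside the closing fingers. The cover appears to have reached the left wall, so this is probably the stop. I'll rise, measure the knob, and regrip with the fingers closing tangentially to press firmly against the stop.

Emit:
send_rows(motion=[[0, 0, -0.1, 0, 0, 0, 0.55], [0, 0, -0.25, 0, 0, 0, 0.55], [0, 0, -0.4, 0, 0, 0, 0.4], [0, 0, -0.5, 0, 0, 0, 0.2], [0, 0, -0.5, 0, 0, 0, -0.1]])

```text
t: 18.68
eef_pos: [0.6425, 0.0667, 0.3776]
ee_rot: [0.002, 0.425, 0.905, 0.001]
ft_force: [-0.2, -0.1, 0.8]
width: 0.0315
grip_force: 0.0
```

Emit:
send_rows(motion=[[-0.1, 0, 0, 0, 0, -0.08, -0.3], [-0.2, 0, 0, 0, 0, -0.16, -0.3], [-0.3, 0, 0, 0, 0, -0.24, -0.3], [-0.3, 0, 0, 0, 0, -0.32, -0.3], [-0.3, 0, 0, 0, 0, -0.39, -0.3]])

```text
t: 19.1
eef_pos: [0.6711, 0.0316, 0.3721]
ee_rot: [-0.002, 0.13, 0.992, -0.001]
ft_force: [-0.5, -0.8, -0.2]
width: 0.059
grip_force: 0.0
```

```bash
cat > knob.py <<'E'
from h import *
a,d=imaging.capture('wrist');p,Rt=pose()
np.savez('w3.npz',a=a,d=d,p=p,q=Rt.as_quat())
P=cloud('wrist',d,d>0,p,Rt);C=np.array([.5635,.0547])
h=np.hypot(*(P[:,:2]-C).T)
K=P[(h>.06)&(h<.105)&(P[:,2]>.148)&(P[:,2]<.162)]
c,rad=cv2.minEnclosingCircle(K[:,:2].astype(np.float32));v=np.array(c)-C
print('knob',len(K),c,rad,np.degrees(np.arctan2(v[1],v[0])),np.linalg.norm(v))
G=P[(h<.03)&(P[:,2]>.148)&(P[:,2]<.162)];print('grip',len(G),cv2.minAreaRect(G[:,:2].astype(np.float32)*1000) if len(G) else 0,np.median(G[:,2]),np.median(K[:,2]))
E
python3 knob.py; python3 -c "
from h import *
plan([.6,.09,.37],115)"
```

```text
knob 1172 (0.6302610635757446, 0.09766827523708344) 0.011565005406737328 32.76585126272524 0.07939340203451653
grip 2298 ((563.3450317382812, 54.306129455566406), (36.30169677734375, 17.787975311279297), 32.81597900390625) 0.15474004654248313 0.1547576531017858
now [0.6709 0.0319 0.3721] tooly 75.31 tilt [ 0.0041 -0.0023 -1.    ]
[0.278, 0.127, 0.007] turn z -0.221
[0.218, 0.214, 0.007] turn z -0.221
```

```bash
python3 -c "
from h import *
plan([.6303,.0977,.37],122.8)"
```

```text
now [0.6709 0.0319 0.3721] tooly 75.31 tilt [ 0.0041 -0.0023 -1.    ]
[0.187, 0.178, 0.007] turn z -0.264
[0.099, 0.238, 0.007] turn z -0.264
```

Emit:
send_rows(motion=[[0.05, 0.05, 0, 0, 0, -0.07, -0.3], [0.1, 0.1, 0, 0, 0, -0.14, -0.3], [0.15, 0.15, 0, 0, 0, -0.21, -0.3], [0.187, 0.178, 0.007, 0, 0, -0.264, -0.3], [0.187, 0.178, 0.007, 0, 0, -0.264, -0.3]])

```text
t: 19.57
eef_pos: [0.65, 0.0667, 0.3718]
ee_rot: [-0.002, -0.075, 0.997, -0.0]
ft_force: [-0.0, 0.1, 0.5]
width: 0.0592
grip_force: 0.0
```

Emit:
send_rows(motion=[[0.03, 0.08, 0, 0, 0, -0.07, -0.3], [0.06, 0.16, 0, 0, 0, -0.14, -0.3], [0.1, 0.238, 0, 0, 0, -0.21, -0.3], [0.1, 0.238, 0.007, 0, 0, -0.264, -0.3], [0.1, 0.238, 0.007, 0, 0, -0.264, -0.3]])

```text
t: 19.98
eef_pos: [0.6306, 0.0992, 0.3714]
ee_rot: [-0.001, -0.278, 0.961, -0.0]
ft_force: [0.2, 0.1, -0.2]
width: 0.059
grip_force: 0.0
```

Emit:
send_rows(motion=[[0, 0, 0, 0, 0, 0, -0.3], [0, 0, 0, 0, 0, 0, -0.3]])

```text
t: 20.15
eef_pos: [0.6313, 0.0987, 0.3719]
ee_rot: [-0.0, -0.277, 0.961, -0.0]
ft_force: [-0.1, 0.0, 1.3]
width: 0.0594
grip_force: 0.0
```

```bash
python3 knob.py; python3 -c "
from h import *
plan([.6303,.0977,.298],122.8)"
```

```text
knob 982 (0.6307709217071533, 0.09773565828800201) 0.011478214524686337 32.608527893602606 0.07985890552475428
grip 2022 ((563.9219970703125, 54.682151794433594), (35.84941101074219, 17.664705276489258), 32.62694549560547) 0.1547832586361218 0.15476289650072506
now [0.6313 0.0987 0.372 ] tooly 122.18 tilt [ 6.e-04 -1.e-04 -1.e+00]
[0.009, -0.002, 0.493] turn z -0.007
```

Emit:
send_rows(motion=[[0.006, -0.002, 0.15, 0, 0, 0, -0.3], [0.006, -0.002, 0.3, 0, 0, 0, -0.3], [0.006, -0.002, 0.42, 0, 0, 0, -0.3], [0.006, -0.002, 0.48, 0, 0, 0, -0.3], [0.006, -0.002, 0.48, 0, 0, 0, -0.3]])

```text
t: 20.62
eef_pos: [0.6301, 0.0981, 0.2979]
ee_rot: [-0.002, -0.278, 0.961, 0.0]
ft_force: [-0.3, 0.5, -0.6]
width: 0.0594
grip_force: 0.0
```

Emit:
send_rows(motion=[[0, 0, 0, 0, 0, 0, 1], [0, 0, 0, 0, 0, 0, 1], [0, 0, 0, 0, 0, 0, 1], [0, 0, 0, 0, 0, 0, 1], [0, 0, 0, 0, 0, 0, 1]], newtons=50)

```text
t: 21.03
eef_pos: [0.6307, 0.0986, 0.3013]
ee_rot: [0.001, -0.279, 0.96, -0.0]
ft_force: [0.7, 0.3, -0.2]
width: 0.029
grip_force: 0.0
```

Emit:
send_rows(motion=[[0, 0, 0, 0, 0, 0, 1], [0, 0, 0, 0, 0, 0, 1], [0, 0, 0, 0, 0, 0, 1]])

```text
t: 21.28
eef_pos: [0.6307, 0.0986, 0.3008]
ee_rot: [0.001, -0.279, 0.96, -0.0]
ft_force: [1.3, -0.2, 1.6]
width: 0.024
grip_force: 50.0
```

Emit:
send_rows(motion=[[0, -0.01, 0, 0, 0, 0, 1], [0, -0.02, 0, 0, 0, 0, 1], [0, -0.03, 0, 0, 0, 0, 1], [0, -0.03, 0, 0, 0, 0, 1]])

```text
t: 21.62
eef_pos: [0.6333, 0.0948, 0.3007]
ee_rot: [0.001, -0.279, 0.96, 0.0]
ft_force: [0.8, 2.0, 3.3]
width: 0.0237
grip_force: 50.0
```

```bash
python3 chk.py
```

```text
21.62 [0.6333 0.0948 0.3007] r 0.0804 ang 29.9 F [0.8 2.  3.3] 0.02369628951118057 50.00087784777861
[([0.816, 0.214, 0.07], 0.9)]
[([0.393, -0.526, -0.001], 0.75)]
```

Emit:
send_rows(motion=[[0.001, -0.015, 0, 0, 0, 0, 1], [0.003, -0.03, 0, 0, 0, 0, 1], [0.003, -0.03, 0, 0, 0, 0, 1]])

```text
t: 22.02
eef_pos: [0.6348, 0.0919, 0.3007]
ee_rot: [0.0, -0.278, 0.961, 0.002]
ft_force: [-0.9, 8.0, 4.2]
width: 0.024
grip_force: 50.0
```

Emit:
send_rows(motion=[[0.002, -0.015, 0, 0, 0, 0, 1], [0.005, -0.03, 0, 0, 0, 0, 1], [0.005, -0.03, 0, 0, 0, 0, 1]])

```text
t: 22.27
eef_pos: [0.6359, 0.0895, 0.3007]
ee_rot: [-0.0, -0.278, 0.961, 0.005]
ft_force: [-3.9, 15.0, 5.2]
width: 0.024
grip_force: 50.0
```

```bash
python3 chk.py
```

```text
22.27 [0.6359 0.0895 0.3007] r 0.0803 ang 25.7 F [-3.9 15.   5.2] 0.02401419864077097 50.00216031896343
[([0.812, 0.214, 0.067], 0.78)]
[]
```

Emit:
send_rows(motion=[[0.002, -0.015, 0, 0, 0, 0, 1], [0.005, -0.03, 0, 0, 0, 0, 1], [0.005, -0.03, 0, 0, 0, 0, 1]])

```text
t: 22.67
eef_pos: [0.637, 0.0873, 0.3007]
ee_rot: [-0.001, -0.278, 0.961, 0.007]
ft_force: [-6.2, 21.8, 7.7]
width: 0.0239
grip_force: 50.0
```

Emit:
send_rows(motion=[[0.002, -0.015, 0, 0, 0, 0, 1], [0.005, -0.03, 0, 0, 0, 0, 1], [0.005, -0.03, 0, 0, 0, 0, 1]])

```text
t: 22.92
eef_pos: [0.638, 0.0851, 0.3007]
ee_rot: [-0.001, -0.277, 0.961, 0.01]
ft_force: [-8.6, 29.7, 9.3]
width: 0.0239
grip_force: 50.0
```

```bash
python3 chk.py; python3 knob.py
```

```text
22.92 [0.638  0.0851 0.3007] r 0.0805 ang 22.2 F [-8.6 29.7  9.3] 0.023917895363367116 50.003566706436686
[([0.809, 0.213, 0.068], 0.75), ([0.552, -0.485, 0.144], 0.35)]
[([0.389, -0.527, -0.0], 0.76)]
knob 1488 (0.6312978863716125, 0.0848689153790474) 0.025702930986881256 23.98825697761171 0.07420725605765388
grip 4990 ((564.4554443359375, 54.22147750854492), (36.20936965942383, 18.156639099121094), 25.84381675720215) 0.1548520960937374 0.15446133191690628
```

The force rises linearly to about 30 N while the cover no longer moves, so this is the hard stop. I'll unload, let go and rise clear.

Emit:
send_rows(motion=[[-0.002, 0.03, 0, 0, 0, 0, 1], [-0.005, 0.06, 0, 0, 0, 0, 1], [-0.008, 0.085, 0, 0, 0, 0, 1], [-0.008, 0.085, 0, 0, 0, 0, 1]])

```text
t: 23.45
eef_pos: [0.6346, 0.0913, 0.3008]
ee_rot: [0.001, -0.279, 0.96, 0.001]
ft_force: [1.4, 7.5, 3.2]
width: 0.0238
grip_force: 50.0
```

Emit:
send_rows(motion=[[0, 0, 0, 0, 0, 0, -0.3], [0, 0, 0, 0, 0, 0, -0.3], [0, 0, 0, 0, 0, 0, -0.3], [0, 0, 0, 0, 0, 0, -0.3], [0, 0, 0, 0, 0, 0, -0.3]])

```text
t: 23.87
eef_pos: [0.6344, 0.0889, 0.2998]
ee_rot: [-0.001, -0.279, 0.96, -0.0]
ft_force: [0.4, 0.8, 0.4]
width: 0.0541
grip_force: 0.0
```

Emit:
send_rows(motion=[[0, 0, -0.1, 0, 0, 0, -0.3], [0, 0, -0.25, 0, 0, 0, -0.3], [0, 0, -0.4, 0, 0, 0, -0.3], [0, 0, -0.6, 0, 0, 0, -0.3], [0, 0, -0.7, 0, 0, 0, -0.3]])

```text
t: 24.28
eef_pos: [0.6348, 0.0891, 0.4087]
ee_rot: [0.002, -0.279, 0.96, -0.001]
ft_force: [1.0, -0.4, 1.3]
width: 0.0594
grip_force: 0.0
```

Emit:
send_rows(motion=[[0.25, 0, 0, 0, 0, 0, -0.3], [0.5, 0, 0, 0, 0, 0, -0.3], [0.75, 0, 0, 0, 0, 0, -0.3], [0.95, 0, 0, 0, 0, 0, -0.3], [0.95, 0, 0, 0, 0, 0, -0.3]])

```text
t: 24.7
eef_pos: [0.5097, 0.011, 0.4054]
ee_rot: [-0.002, -0.278, 0.961, -0.0]
ft_force: [-0.1, 0.1, -0.2]
width: 0.0591
grip_force: 0.0
```

Emit:
send_rows(motion=[[0.25, 0, 0, 0, 0, 0, -0.3], [0.5, 0, 0, 0, 0, 0, -0.3], [0.7, 0, 0, 0, 0, 0, -0.3], [0.7, 0, 0, 0, 0, 0, -0.3], [0.7, 0, 0, 0, 0, 0, -0.3]])

```text
t: 25.12
eef_pos: [0.4249, -0.0436, 0.4058]
ee_rot: [0.001, -0.278, 0.961, -0.0]
ft_force: [-0.9, -0.3, 0.9]
width: 0.0592
grip_force: 0.0
```

```bash
python3 chk.py
python3 - <<'E'
from h import *
import glob
d=np.load(sorted(glob.glob('top2*.npz'))[-1])
P=cloud('top',d['db'],d['db']>0);h=np.hypot(P[:,0]-.5635,P[:,1]-.0547)
G=P[(h<.11)&(P[:,2]>.14)&(P[:,2]<.17)];print(len(G),np.median(G[:,2]) if len(G) else 0)
cv2.imwrite('pics/fin.png',cv2.resize(d['b'][70:270,130:400],(800,592),interpolation=2))
E
```

```text
25.12 [ 0.4249 -0.0436  0.4058] r 0.1699 ang -144.7 F [-0.9 -0.3  0.9] 0.05917596094349023 0.0
[([0.771, 0.15, 0.07], 0.97)]
[([0.39, -0.524, -0.002], 0.81), ([0.563, 0.058, 0.073], 0.66)]
94 0.15305077263054057
```

View pics/fin.png

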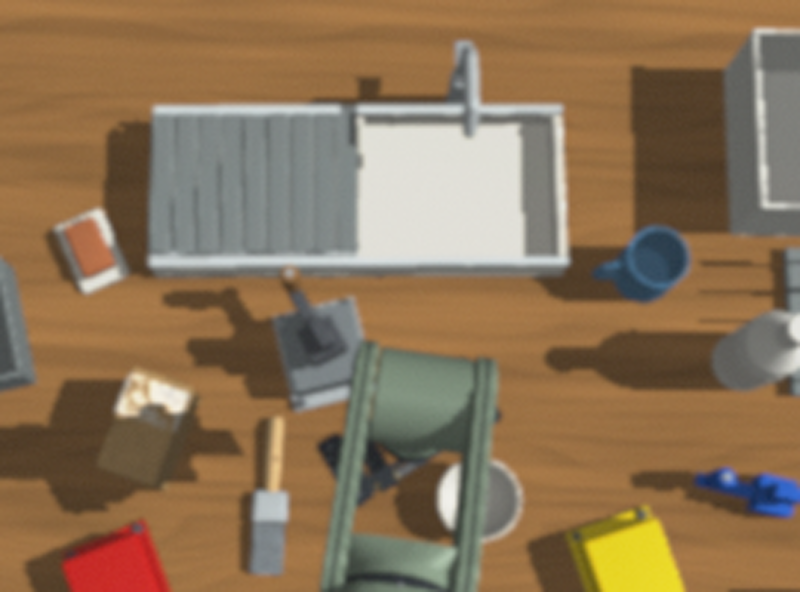

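The final picture shows the cover at the left end of the sink, with its edges at x=150 and x=357. The crank sits on the shaft at (318,335) and everything else is undisturbed. I'm handing in.

```bash
python3 -c "
from plant import workorder
print(workorder.finish_job())"
```

```text
the job is handed in; nothing more can be done
None
```

The job is handed in at about 25 s of the 72 s: the crank is seated on the shaft and let go, the cover is wound clockwise to its hard stop, and the final picture shows nothing else moved.

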